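# Unpack a latched sample case into a gravity flow rack

## Task

Unpack the transport case: swing its red-pinned latch lever aside, open the blue lid fully, and move every carton into the flow rack, blue-banded cartons in the blue lane and orange-banded ones in the orange lane, each set down upright at the raised loading end so that it slides under the clear roof and rests at the stop or against the carton ahead. Then lower the lid without slamming it until it is shut and swing the latch back fully over it. Leave the tweezers, the syringe and the red tube rack on the bench alone.

Things in the scene. Friction and masses are not known exactly. Their poses are not given: they have to be found in the camera images.
- case: Grey case fixed to the bench, 176 (x) by 222 (y) mm, 76 high when shut. Origin: centre of underside; x from latch side to hinge side, z up. Walls 6 thick, 45 high; inner floor at 6 mm. Foam insert, top at 26 mm, with 4 pockets 70 (x) by 56 (y) mm at x -43 and +31, y -45 and +45 mm, each with at most one upright carton, long side along x. About 40 mm free beside each carton (y) above the foam.
- lid_hinge (a point): Middle of the lid's hinge line (88 mm in x from the case's origin, 45 mm up); the line runs along the case's y.
- lid (a joint): Angle of the blue lid: 0 shut, grows as its front edge rises, 1.65 fully open against its stop, just past upright, where its own weight keeps it; from below about 1.3 it falls shut. The lid (0.25 kg) is a shell 176 x 222 x 31 mm.
- lid_tongue (a point): Grip point on the black tongue at the middle of the lid's front edge (24 mm wide along the case's y, 12 thick, 46 long): 28 mm out from the edge, 18 short of the tip. Moves with the lid; shut it is at x -116, z 60 mm in the case's frame, i.e. 204 mm before the hinge line and 15 above it. Pinched along y from above, the tongue turns between the fingers as the lid swings.
- latch (a joint): Angle of the steel latch lever about its upright pivot: 0 fully over the lid, holding it down; 1.57 swung 90 degrees off it (end stop 1.6). Grows anticlockwise seen from above: the pin moves from the case's +x side of the pivot round to its +y side. Stays where it is left; about 1 N at the pin moves it.
- latch_pin (a point): Near the top of the red upright pin (16 mm diameter, 40 mm tall, top 124 mm above the bench) on the end of the latch lever, 12 mm below the pin's top. 45 mm from the pivot.
- latch_pivot (a point): The latch's pivot axis (upright), 104 mm before the case's origin in x and 70 mm to its +y side, at the underside of the lever, 79 mm up. The lever is 16 mm wide and its top 85 mm up.
- rack: Flow rack fixed to the bench, 240 (x) by 150 (y) mm. Origin: centre of its foot, z up. Two lanes fall at 18 degrees towards its +x. Slick floors (cartons slide by themselves), 56 mm wide between rails 14 mm high, 235 long from upper end to stop. The lower 112 mm along the lane lie under a clear roof 72 mm above the floor, with clear sides; only the upper end, with coloured floor, is open above.
- blue_load (a point): Middle of the loading end of the blue lane (on the rack's +y side), on the lane's floor, 180 mm up the lane from its stop; 91 mm above the bench. Site axes are the rack's (x horizontal, not along the slope).
- orange_load (a point): The same point of the orange lane (on the rack's -y side), 68 mm beside the blue one.
- blue_stop (a point): Where the blue lane's floor meets its stop plate (35 mm high), at the lane's middle; 35 mm above the bench. Axes are the rack's. The first carton comes to rest with its origin 32 mm up the lane from here, the second 96 mm.
- orange_stop (a point): The same point of the orange lane.
- tweezers: Blue tweezers, 122 mm long, lying on the bench to the left of the work: to be left alone. Origin: underside, centre.
- red_rack: Red micro-tube rack, 192 x 64 x 59 mm, standing on the bench to the left of the work: to be left alone. Origin: centre of underside.
- syringe: Small slim white syringe, 10 mm thick, lying on the bench behind the work: to be left alone. Origin: underside.
- carton_blue_1: White closed carton with blue band round its sides and blue stripe over its top, 64 (x, long) by 46 (y) by 60 mm tall, 0.12 kg. Origin: centre of its underside; z up. May be absent.
- carton_blue_2: White closed carton with blue band round its sides and blue stripe over its top, 64 (x, long) by 46 (y) by 60 mm tall, 0.12 kg. Origin: centre of its underside; z up. May be absent.
- carton_orange_1: White closed carton with orange band round its sides and orange stripe over its top, 64 (x, long) by 46 (y) by 60 mm tall, 0.12 kg. Origin: centre of its underside; z up. May be absent.
- carton_orange_2: White closed carton with orange band round its sides and orange stripe over its top, 64 (x, long) by 46 (y) by 60 mm tall, 0.12 kg. Origin: centre of its underside; z up. May be absent.

How it is judged:
By the outcome, as a careful person would: the job done as asked, in the order asked, and still so for the second after the job is handed in, with the robot touching nothing.
Of carton_blue_1, carton_blue_2, carton_orange_1, carton_orange_2 only 3 to 4 are there at a start; the rules pass over those that are not, and their reading is None.
At some moment in a run one of carton_blue_1, carton_blue_2, carton_orange_1, carton_orange_2 may be knocked a few centimetres aside while the robot is not near it.
It also fails if it takes over 210 s, if anything falls off the work surface, if the arm or the gripper's body presses on something with over 40 N, if the wrist force passes 120 N, or if a joint passes its speed limit or range.

## Robot

A 6-joint arm with a two-finger parallel gripper is mounted at the origin on a cart in front of the work surface, level with it; the furniture and walls round the work are solid. World frame = base frame: x ahead of the robot, y to its left, z up, the work surface at z = 0. Lengths are in m, angles in rad, forces in N, time in s.
With the tool pointing down it reaches from about 0.35 to 0.775 m from the base axis. Payload 7.3 kg.
Tool frame: the origin (TCP) lies at the centre of the arm's flange, where the gripper is bolted on; the fingertips stand 178 mm ahead of it and the grasp point (between the pads) lies 159 mm ahead of it; z points along the fingers, y is the line along which they close (so a half turn about z gives the same grasp; the last joint's range is limited). The gripper opens to 92 mm and grips with 3 to 60 N. Pads are 19 mm wide; open, the fingers measure 130 mm over their backs; the gripper's body (75 mm by 190 mm) begins 47 mm behind the grasp point.
Start: joints at [0.962, 0.342, 1.524, -0, 1.275, -0.146], TCP at [0.234, 0.47, 0.405] pointing down, gripper open.
Joint ranges: [-2.53, 2.53], [-0.77, 2.02], [0.04, 2.7], [-1, 4.14], [0.28, 2.66], [-3.11, 3.11]. Speed limits (rad/s): [2.57, 2.57, 3.14, 3.14, 3.14, 3.14].

## Interface

Orientations are given as [roll, pitch, yaw] about the fixed x, y, z axes, in that order (R = Rz(yaw) Ry(pitch) Rx(roll)).
In Python, from cell import telemetry, vision, ticket gives the robot as it stands.
- The arm moves only by the shell command python3 -m crank 'ROWS' [FORCE]. ROWS is JSON, a list of rows, each a list of 5 numbers: the gripper command: -1 is shut, 1 is fully open, values between are in proportion, then the shift along the tool's x, y, z in mm, then the turn about the tool's z in rad. In form: [[fingers, dx, dy, dz, roll], ...]. A call has 1 to 12 rows; each row is the pose to reach, as a shift and turn from the pose commanded when the call began, along the tool's axes at that moment; what a row does not reach only later rows make up. A row lasts 1/12 s, in which the tool goes at most 41.7 mm and 7.16 degrees, less where a joint would pass 70% of its speed; a pose out of reach is approached as far as the arm can. A call with a gripper value outside its range is refused whole. The fingers move at their own pace and stop on an object; FORCE is the grip in N (left out, the last holds). Time passes only in rows, so rows that repeat a pose let the fingers close. It gives the time, the measured TCP pose, the force, the opening and the grip force at its end, in the units of the state.
- telemetry.observe(): the state, without advancing time (a new reading comes with each control period).
- vision.read_camera(name): name is "scene" or "top" or "wrist"; returns (picture, depth): 420x560x3 uint8, red, green, blue; 420x560 float32, m along the optical axis (not along the pixel's ray), 0 where there is no reading.
- vision.get_calibration(name): a dict with "camera_matrix" (3x3 intrinsics, pixels), "rvec" (rotation vector, rad) and "tvec" (3), from world to camera coordinates, as OpenCV has them. Camera axes: x right, y down, z forward; pixel columns grow to the right and rows downward; lengths in m; the calibration is good to about 2 mm. The wrist camera is an equidistant fisheye: a pixel r from the principal point sees the ray r / f radians off the axis. A picture is of the moment at which its call begins: read the wrist's pose just before it. get_calibration takes no time and is no camera call; for the wrist camera it gives the pose at the moment of the call.
- ticket.hand_in(): hands the job in; it is judged then, once.
The state is a dict: "time": time; "qpos": joint angles; "qvel": joint speeds; "joint_efforts": joint torques, N m; "tool_pos": TCP position; "tool_rot": TCP orientation; "contact_force": force on the tool from outside, world axes, zero at the start; "torque": the same for the moment, N m; "opening": finger opening in m; "grip_force": force on a finger pad.
Only numpy, scipy, OpenCV 4.12 (cv2) and the standard library are available. Lean on these libraries where they do the work, as an engineer would, in place of code of your own. Each camera call takes 0.05 s, during which the arm holds its last target. There are 200 camera calls.

## Working session

There is one attempt and no reset: what is moved stays moved. The work goes in short steps, Python scripts to look and compute and a shell command to move; the robot and the scene stay as the last step left them, time stands still between calls to the robot, and variables do not carry over. Pictures are saved under pics/ and viewed, at most 14 in all, crops included, and the job is handed in when it is done.

```bash
ls; mkdir -p pics; cat > h.py <<'E'
import numpy as np, cv2
from cell import telemetry, vision
from scipy.spatial.transform import Rotation as R
def cal(n):
    c=vision.get_calibration(n); return np.array(c["camera_matrix"]),cv2.Rodrigues(np.array(c["rvec"],float))[0],np.array(c["tvec"],float).ravel()
def rays(n,px):
    K,r,t=cal(n); px=np.atleast_2d(px).astype(float)
    d=np.c_[(px[:,0]-K[0,2])/K[0,0],(px[:,1]-K[1,2])/K[1,1]]
    if n=="wrist":
        th=np.linalg.norm(d,axis=1,keepdims=True)+1e-9; d=np.c_[d/th*np.sin(th),np.cos(th)]
    else: d=np.c_[d,np.ones(len(d))]
    return -r.T@t, d@r
def onz(n,px,z):
    o,d=rays(n,px); return o+d*((z-o[2])/d[:,2])[:,None]
def cloud(n,D):
    v,u=np.mgrid[:420,:560]; K,r,t=cal(n)
    o,d=rays(n,np.c_[u.ravel(),v.ravel()]); f=d@r[2]
    P=o+d*(D.ravel()/f)[:,None]; P[D.ravel()==0]=np.nan
    return P.reshape(420,560,3)
def snap(n,name):
    I,D=vision.read_camera(n); cv2.imwrite(f"pics/{name}.png",I[:,:,::-1]); np.savez(f"pics/{name}.npz",I=I,D=D); return I,D
def st():
    s=telemetry.observe(); print("t",s["time"],"pos",np.round(s["tool_pos"],4),"rot",np.round(s["tool_rot"],3),"q",np.round(s["qpos"],2),"F",np.round(s["contact_force"],1),"op",s["opening"],s["grip_force"]); return s
def go(p,yaw=None):
    "mm shift in tool axes to move the grasp point to world p"
    s=telemetry.observe(); r=R.from_euler("xyz",s["tool_rot"]).as_matrix()
    g=np.array(s["tool_pos"])+r@[0,0,.159]; print("shift",np.round(r.T@(np.array(p)-g)*1000,1),"grasp now",np.round(g,4))
E
python3 - <<'E'
from h import *
s=st(); print(R.from_euler("xyz",s["tool_rot"]).as_matrix().round(3))
for n in("scene","top"):
    I,D=snap(n,n+"0"); K,r,t=cal(n); print(n,K.round(1).tolist(),(-r.T@t).round(3),r[2].round(3),(D>0).mean())
a=cv2.imread("pics/scene0.png");b=cv2.imread("pics/top0.png")
E
```

```text
pics
t 0.0 pos [0.2343 0.4697 0.4041] rot [-3.14  -0.     2.679] q [ 0.96  0.34  1.52  0.    1.28 -0.15] F [-0.5  0.7  1. ] op 0.09172461238121539 0.0
[[-0.895  0.446 -0.001]
 [ 0.446  0.895 -0.001]
 [ 0.    -0.002 -1.   ]]
scene [[528.7, 0.0, 284.8], [0.0, 528.7, 205.9], [0.0, 0.0, 1.0]] [ 0.085 -0.74   1.063] [ 0.381  0.57  -0.728] 0.9903528911564626
top [[409.2, 0.0, 282.2], [0.0, 409.2, 214.5], [0.0, 0.0, 1.0]] [0.467 0.008 1.328] [ 0.111  0.02  -0.994] 0.9959906462585034
```

View pics/scene0.png

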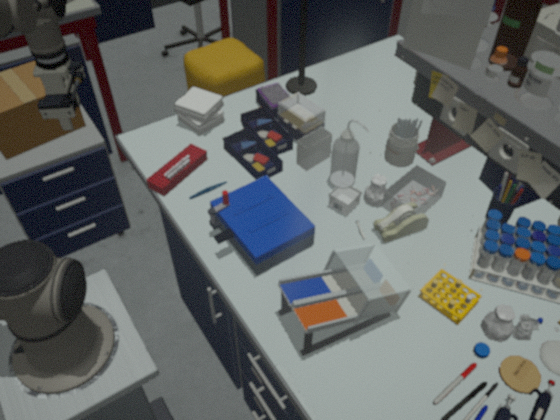

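View pics/top0.png

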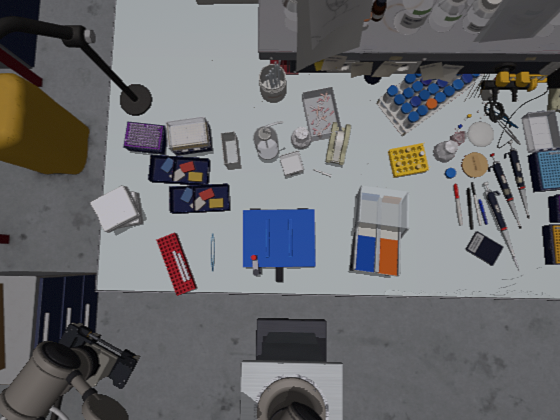

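The pictures show the case (top view: lid 243–315 × 209–267, tongue at 279,274, red pin at 254,258) and the rack (blue floor at 367,252, orange floor at 388,253, roof end upwards/away from the robot). Measuring next.

```bash
python3 - <<'E'
from h import *
z=np.load("pics/top0.npz");I,D=z["I"],z["D"];P=cloud("top",D)
H=cv2.cvtColor(I,cv2.COLOR_RGB2HSV)
u=np.mgrid[:420,:560][1];v=np.mgrid[:420,:560][0]
def box(x0,x1,y0,y1): return (u>=x0)&(u<=x1)&(v>=y0)&(v<=y1)
blue=(H[...,0]>100)&(H[...,0]<130)&(H[...,1]>150)
org=(H[...,0]>5)&(H[...,0]<18)&(H[...,1]>150)
red=((H[...,0]<5)|(H[...,0]>172))&(H[...,1]>150)
def rep(n,m):
    p=P[m]; c=np.c_[u[m],v[m]].astype(np.float32); rr=cv2.minAreaRect(c)
    print(n,m.sum(),"med",np.nanmedian(p,0).round(4),"px",rr)
    return rr
rr=rep("lid",blue&box(235,320,200,275)); bp=cv2.boxPoints(rr); w=onz("top",bp,.076); print(w.round(4),w.mean(0).round(4))
for a,b in((0,1),(1,2)): e=w[b]-w[a]; print(np.linalg.norm(e),np.degrees(np.arctan2(e[1],e[0])))
for n,m in(("bl",blue&box(352,380,225,285)),("or",org&box(375,405,225,285))):
    rr=rep(n,m); w=onz("top",cv2.boxPoints(rr),.091); print(w.round(4).tolist())
rr=rep("pin",red&box(245,262,250,272)); print(onz("top",rr[0],.124))
dk=(I.max(2)<45)&box(270,290,266,284); rr=rep("tongue",dk); print(onz("top",cv2.boxPoints(rr),.06).round(4).tolist(),onz("top",rr[0],.06))
# pin in scene
z=np.load("pics/scene0.npz");H2=cv2.cvtColor(z["I"],cv2.COLOR_RGB2HSV);m=((H2[...,0]<5)|(H2[...,0]>172))&(H2[...,1]>150)&box(215,235,185,210)
print("scene pin",u[m].mean(),v[m].min(),v[m].max(),onz("scene",[u[m].mean(),v[m].min()+2],.122))
E
```

```text
lid 4010 med [0.5353 0.0419 0.0757] px ((278.5, 237.5), (70.99998474121094, 56.99999237060547), 0.0)
[[ 0.447   0.1501  0.076 ]
 [ 0.6217  0.1548  0.076 ]
 [ 0.6248 -0.0642  0.076 ]
 [ 0.4506 -0.0656  0.076 ]] [0.536  0.0438 0.076 ]
0.17477272893242524 1.565230774982625
0.21910276811658913 -89.17922265478724
bl 605 med [ 0.4918 -0.2183  0.0905] px ((365.4671325683594, 253.12759399414062), (18.105587005615234, 34.99836349487305), 4.969740867614746)
[[0.4417, -0.187, 0.091], [0.5461, -0.1964, 0.091], [0.5422, -0.2505, 0.091], [0.438, -0.2406, 0.091]]
or 621 med [ 0.4841 -0.2863  0.0906] px ((388.1896057128906, 256.138671875), (17.765825271606445, 35.618526458740234), 2.4895527362823486)
[[0.4318, -0.2571, 0.091], [0.5379, -0.2627, 0.091], [0.5364, -0.3158, 0.091], [0.4304, -0.3097, 0.091]]
pin 22 med [0.4744 0.1143 0.1238] px ((253.6000213623047, 257.20001220703125), (4.472135543823242, 4.4721360206604), 63.43495178222656)
[[0.47386211 0.1141833  0.124     ]]
tongue 96 med [0.4244 0.0403 0.0656] px ((279.0, 274.5), (13.0, 6.0), 90.0)
[[0.4423, 0.0501, 0.06], [0.4427, 0.0316, 0.06], [0.4032, 0.031, 0.06], [0.4028, 0.0493, 0.06]] [[0.42271804 0.04049129 0.06      ]]
scene pin 225.0 192 194 [[0.47462264 0.11231941 0.122     ]]
```

```bash
python3 - <<'E'
from h import *
go([.475,.113,.20])
E
```

```text
shift [-374.6 -211.4   45.3] grasp now [0.2342 0.4695 0.2451]
```

```bash
python3 -m crank '[[0,-190,-105,20,-0.24],[0,-374.6,-211.4,45,-0.463],[0,-374.6,-211.4,45,-0.463],[0,-374.6,-211.4,45,-0.463],[0,-374.6,-211.4,45,-0.463],[0,-374.6,-211.4,45,-0.463],[0,-374.6,-211.4,45,-0.463],[0,-374.6,-211.4,45,-0.463],[0,-374.6,-211.4,45,-0.463],[0,-374.6,-211.4,45,-0.463],[0,-374.6,-211.4,45,-0.463],[0,-374.6,-211.4,45,-0.463]]' 10
python3 - <<'E'
from h import *
st(); go([.475,.113,.112]); snap("wrist","w1"); K,r,t=cal("wrist"); print(K,(-r.T@t),r[2])
E
```

```text
time: 1.1
tool_pos: [0.4779, 0.1088, 0.3587]
tool_rot: [-3.14, 0.0, 3.137]
contact_force: [-0.2, -0.2, 0.9]
opening: 0.0459
grip_force: 0.0
t 1.1 pos [0.4779 0.1088 0.3587] rot [-3.14   0.     3.137] q [ 0.07  0.32  1.69 -0.    1.13 -1.5 ] F [-0.2 -0.2  0.9] op 0.04585030869584063 0.0
shift [ 3.   4.6 87.7] grasp now [0.4779 0.1085 0.1997]
[[325.1922621    0.         283.18922442]
 [  0.         325.1922621  207.69527922]
 [  0.           0.           1.        ]] [0.39930828 0.11187143 0.33958379] [ 0.28407179 -0.002326   -0.95880019]
```

View pics/w1.png

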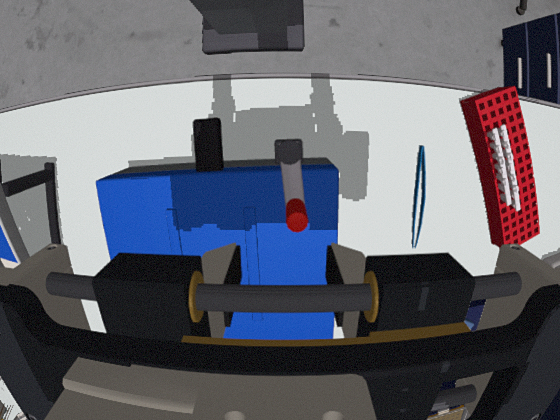

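Wrist view: pin top at (297,212), lever to pivot at (289,150), tongue (208,143), lid front edge at row ~175.

```bash
python3 - <<'E'
from h import *
I=np.load("pics/w1.npz")["I"];H=cv2.cvtColor(I,cv2.COLOR_RGB2HSV)
red=(((H[...,0]<5)|(H[...,0]>172))&(H[...,1]>150)); red[:,:270]=0; red[:,320:]=0
v,u=np.nonzero(red); print(len(u),u.min(),u.max(),v.min(),v.max())
# bright top face: 
b=H[...,2]>150; vv,uu=np.nonzero(red&b); print(len(uu),uu.mean(),vv.mean(),vv.min(),vv.max())
print("pin",onz("wrist",[[297.5,208.5],[297,213],[u.mean(),v.mean()]],.124).round(4))
dk=(I.max(2)<60); dk[:115]=0;dk[172:]=0;dk[:,:185]=0;dk[:,230:]=0
v,u=np.nonzero(dk);rr=cv2.minAreaRect(np.c_[u,v].astype(np.float32));w=onz("wrist",cv2.boxPoints(rr),.066);print("tongue",rr,w.round(4).tolist())
print("pivot",onz("wrist",[[289,148],[287.5,142]],.085).round(4))
print("lid front corners", onz("wrist",[[97,181],[338,165]],.07).round(4))
E
```

```text
562 286 307 199 370
2 296.0 214.0 214 214
pin [[0.4638 0.1213 0.124 ]
 [0.4671 0.1209 0.124 ]
 [0.4688 0.1202 0.124 ]]
tongue ((207.0, 144.5), (53.0, 44.0), 90.0) [[0.3999, 0.0275, 0.066], [0.4017, 0.0662, 0.066], [0.4472, 0.0647, 0.066], [0.4463, 0.0251, 0.066]]
pivot [[0.426  0.116  0.085 ]
 [0.4213 0.1149 0.085 ]]
lid front corners [[ 0.4519 -0.0656  0.07  ]
 [ 0.4418  0.1577  0.07  ]]
```

```bash
python3 - <<'E'
from h import *
st(); I,D=snap("wrist","w2"); st();H=cv2.cvtColor(I,cv2.COLOR_RGB2HSV)
red=(((H[...,0]<5)|(H[...,0]>172))&(H[...,1]>150)).astype(np.uint8); red[:,:250]=0; red[:,340:]=0;red[260:]=0
v,u=np.nonzero(red); print(len(u),u.min(),u.max(),v.min(),v.max()); print("pin",onz("wrist",[[u.mean(),v.min()+11]],.124).round(4))
bl=((H[...,0]>100)&(H[...,0]<130)&(H[...,1]>150)); 
for c in range(110,340,25):
    vv=np.nonzero(bl[:230,c])[0]; print(c,vv.min() if len(vv) else None, end="; ")
P=cloud("wrist",D)
for c in(120,150,180,240,260,320): 
    vv=np.nonzero(bl[:230,c])[0]
    if len(vv): print(P[vv.min()+3,c].round(4))
for v in(130,140,150,160): 
    k=np.nonzero(I[v,180:235].max(1)<60)[0]+180; print(v,k.min(),k.max(),P[v,k.min()+3:k.max()-2].mean(0).round(4))
E
```

```text
t 1.15 pos [0.4765 0.1108 0.3588] rot [-3.141e+00 -1.000e-03  3.137e+00] q [ 0.07  0.32  1.69 -0.    1.13 -1.49] F [ 0.5 -0.5 -0.6] op 0.04570782815913611 0.0
t 1.2 pos [0.4755 0.1123 0.3591] rot [ 3.141e+00 -2.000e-03  3.139e+00] q [ 0.07  0.32  1.69  0.    1.13 -1.49] F [-0.7  0.7 -0.5] op 0.046117751684107616 0.0
568 283 333 201 259
pin [[0.4654 0.1196 0.124 ]]
110 177; 135 175; 160 173; 185 172; 210 174; 235 169; 260 168; 285 None; 310 167; 335 None; [ 0.4499 -0.037   0.0712]
[ 0.4491 -0.0057  0.0709]
[0.448  0.0233 0.0711]
[0.4473 0.0759 0.0662]
[0.446  0.0934 0.0696]
[0.4452 0.144  0.0695]
130 191 218 [0.4102 0.0463 0.0669]
140 192 218 [0.4188 0.0464 0.0668]
150 192 219 [0.4274 0.0465 0.067 ]
160 193 219 [0.4361 0.0465 0.0668]
```

```bash
python3 -m crank '[[0.1,0,0,0,0],[0.1,0,0,0,0],[0.1,0,0,0,0]]'
python3 - <<'E'
from h import *
st(); I,D=snap("wrist","w3");P=cloud("wrist",D)
for v in(130,140,150,160): 
    k=np.nonzero(I[v,180:235].max(1)<60)[0]+180; print(v,k.min(),k.max(),P[v,k.min()+3:k.max()-2].mean(0).round(4))
H=cv2.cvtColor(I,cv2.COLOR_RGB2HSV)
red=(((H[...,0]<5)|(H[...,0]>172))&(H[...,1]>150))&(P[...,2]>.121)&(P[...,2]<.13)
print("pin",red.sum(),P[red].mean(0).round(4), np.argwhere(red).mean(0))
s=np.load("pics/scene0.npz");PS=cloud("scene",s["D"]);IS=s["I"]
m=(IS.max(2)<60)&(PS[...,2]>.055)&(PS[...,2]<.075)&(abs(PS[...,1]-.045)<.03)&(PS[...,0]>.39)&(PS[...,0]<.445)
print("scene tongue",m.sum(),np.nanmean(PS[m],0),np.nanmin(PS[m],0),np.nanmax(PS[m],0))
E
```

```text
time: 1.45
tool_pos: [0.4746, 0.1145, 0.3599]
tool_rot: [3.141, 0.0, -3.139]
contact_force: [-0.0, 0.0, -0.3]
opening: 0.0505
grip_force: 0.0
t 1.45 pos [0.4746 0.1145 0.3599] rot [ 3.141  0.    -3.139] q [ 0.08  0.32  1.69  0.    1.13 -1.49] F [-0.   0.  -0.3] op 0.050455236680836214 0.0
130 188 214 [0.4101 0.0447 0.0664]
140 188 214 [0.4187 0.0445 0.0668]
150 189 215 [0.4274 0.045  0.0667]
160 190 216 [0.4362 0.0456 0.0668]
pin 342 [0.4742 0.1183 0.1244] [224.3625731  287.89181287]
scene tongue 128 [0.42608124 0.03936935 0.06603231] [0.40439631 0.02888512 0.05753019] [0.44493352 0.05363878 0.07257333]
```

```bash
python3 -m crank '[[0.1,0,2,40,0],[0.1,0,2,80,0],[0.1,0,2,92,0],[0.1,0,2,92,0],[0.1,0,2,92,0],[-1,0,2,92,0],[-1,0,2,92,0],[-1,0,2,92,0],[-1,0,2,92,0],[-1,0,2,92,0],[-1,0,2,92,0]]' 12
```

```text
time: 2.42
tool_pos: [0.4754, 0.1155, 0.2682]
tool_rot: [3.141, 0.002, 3.142]
contact_force: [0.3, 2.1, 0.7]
opening: 0.0157
grip_force: 12.0
```

```bash
python3 -m crank '[[-1,1.5,11.6,0,0],[-1,6,22.4,0,0],[-1,13.2,32,0,0],[-1,22.4,39,0,0],[-1,33.4,43.5,0,0],[-1,40,45,0,0],[-1,46,45,0,0],[-1,46,45,0,0],[-1,46,45,0,0],[-1,46,45,0,0]]' 12
```

```text
time: 3.25
tool_pos: [0.4315, 0.1589, 0.2689]
tool_rot: [-3.138, 0.008, -3.14]
contact_force: [9.7, -14.9, 1.5]
opening: 0.0159
grip_force: 12.0
```

```bash
python3 -m crank '[[-0.2,0,0,0,0],[0.1,0,0,0,0],[0.1,0,0,0,0],[0.1,0,0,0,0],[0.1,0,0,-40,0],[0.1,0,-60,-60,0],[0.1,0,-114,-60,0],[0.1,0,-114,-60,0],[0.1,0,-114,-60,0],[0.1,0,-114,-60,0],[0.1,0,-114,-60,0],[0.1,0,-114,-60,0]]'
python3 - <<'E'
from h import *
st(); I,D=snap("wrist","w4");P=cloud("wrist",D);H=cv2.cvtColor(I,cv2.COLOR_RGB2HSV)
red=(((H[...,0]<5)|(H[...,0]>172))&(H[...,1]>150))&(P[...,2]>.121)&(P[...,2]<.13)
print("pin",red.sum(),P[red].mean(0).round(4))
m=(I.max(2)<70)&(abs(P[...,2]-.066)<.004)&(P[...,0]>.395)&(P[...,0]<.445)&(abs(P[...,1]-.045)<.025)
p=P[m];print("tongue",m.sum(),p.mean(0),p.min(0),p.max(0)); go([.42,.043,.064])
E
```

```text
time: 4.25
tool_pos: [0.429, 0.0473, 0.3275]
tool_rot: [3.141, -0.001, -3.14]
contact_force: [0.0, 0.5, 0.2]
opening: 0.0506
grip_force: 0.0
t 4.25 pos [0.429  0.0473 0.3275] rot [ 3.141e+00 -1.000e-03 -3.140e+00] q [-0.07  0.26  1.88  0.    1.   -1.64] F [0.  0.5 0.2] op 0.050609003301523216 0.0
pin 350 [0.4271 0.1571 0.1242]
tongue 1602 [0.42308816 0.04364718 0.06629492] [0.40208281 0.03153669 0.06219464] [0.44497733 0.05594289 0.06891534]
shift [  8.9  -4.5 104.4] grasp now [0.4289 0.0475 0.1684]
```

View pics/w4.png

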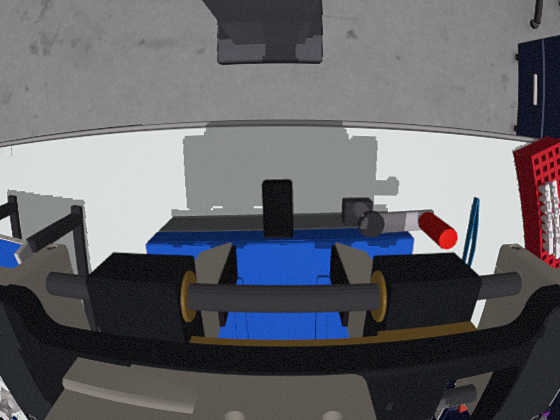

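```bash
python3 -m crank '[[0.1,9,-4,35,0],[0.1,9,-4,70,0],[0.1,9,-4,100,0],[0.1,9,-4,107,0],[0.1,9,-4,107,0],[0.1,9,-4,107,0],[-1,9,-4,107,0],[-1,9,-4,107,0],[-1,9,-4,107,0],[-1,9,-4,107,0],[-1,9,-4,107,0],[-1,9,-4,107,0]]' 15
```

```text
time: 5.3
tool_pos: [0.4204, 0.0426, 0.2213]
tool_rot: [3.141, 0.001, -3.141]
contact_force: [0.0, 3.3, 6.3]
opening: 0.024
grip_force: 15.0
```

```bash
python3 -m crank '[[-1,-1,0,-10,0],[-1,-3,0,-20,0],[-1,-7,0,-40,0],[-1,-14,0,-60,0],[-1,-22,0,-78,0],[-1,-32,0.5,-96,0],[-1,-44,1,-113,0],[-1,-58,1,-128,0],[-1,-73,1.5,-142,0],[-1,-89,2,-154,0],[-1,-106,2,-165,0],[-1,-106,2,-165,0]]' 15
```

```text
time: 6.3
tool_pos: [0.5281, 0.0451, 0.3876]
tool_rot: [3.139, 0.004, -3.141]
contact_force: [-3.9, 4.0, 6.0]
opening: 0.0238
grip_force: 15.0
```

```bash
python3 -m crank '[[-1,-10,0,-5,0],[-1,-19,0.5,-9,0],[-1,-38,1,-16,0],[-1,-58,1,-21,0],[-1,-78,1.5,-24,0],[-1,-98,2,-25,0],[-1,-110,2,-25,0],[-1,-119,2,-24,0],[-1,-126,2.5,-23,0],[-1,-126,2.5,-23,0],[-1,-126,2.5,-23,0]]' 15
```

```text
time: 7.22
tool_pos: [0.6526, 0.0482, 0.4093]
tool_rot: [3.139, 0.002, -3.14]
contact_force: [1.9, 6.6, 3.5]
opening: 0.0239
grip_force: 15.0
```

```bash
python3 -m crank '[[0,0,0,0,0],[0.2,0,0,0,0],[0.2,0,0,0,0],[0.2,0,0,-30,0],[0.2,30,0,-30,0],[0.2,70,0,0,0],[0.2,110,0,0,0],[0.2,140,0,0,0],[0.2,170,0,20,0],[0.2,170,0,20,0],[0.2,170,0,20,0],[0.2,170,0,20,0]]'
python3 - <<'E'
from h import *
st(); snap("wrist","w5"); snap("top","t5"); a=cv2.imread("pics/w5.png"); b=cv2.imread("pics/t5.png")[180:320,200:440]
b=cv2.resize(b,(560,327)); cv2.imwrite("pics/c5.png",cv2.resize(np.vstack([a,b]),None,fx=.8,fy=.8))
E
```

```text
time: 8.22
tool_pos: [0.4829, 0.0466, 0.3894]
tool_rot: [-3.141, 0.002, 3.141]
contact_force: [0.9, -0.3, 0.9]
opening: 0.0552
grip_force: 0.0
t 8.2167 pos [0.4829 0.0466 0.3894] rot [-3.141e+00  2.000e-03  3.141e+00] q [-0.06  0.28  1.66 -0.    1.2  -1.63] F [ 0.9 -0.3  0.9] op 0.05515648745435266 0.0
```

View pics/c5.png

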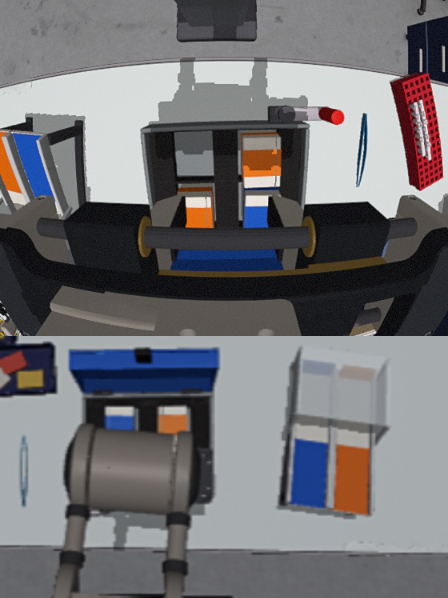

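Lid stands open; three cartons: orange front +y, orange back −y, blue back +y; front −y pocket empty. Rack lanes visible in both views.

```bash
cat > cart.py <<'E'
from h import *
def cartons(name="wrist",tag="x",region=(.44,.63,-.07,.16)):
    I,D=snap(name,tag);P=cloud(name,D);H=cv2.cvtColor(I,cv2.COLOR_RGB2HSV)
    m=(P[...,2]>.060)&(P[...,2]<.075)&(P[...,0]>region[0])&(P[...,0]<region[1])&(P[...,1]>region[2])&(P[...,1]<region[3])
    m&=(H[...,2]>90)
    m=cv2.morphologyEx(m.astype(np.uint8),cv2.MORPH_OPEN,np.ones((3,3)))
    n,l,s,c=cv2.connectedComponentsWithStats(m)
    for i in range(1,n):
        if s[i,4]<150: continue
        p=P[l==i]; (cx,cy),(w,h),a=cv2.minAreaRect(p[:,:2].astype(np.float32)*1000)
        q=H[l==i]; q=q[q[:,1]>120]
        print(tag,"area",s[i,4],"rect",round(cx,1),round(cy,1),"size",round(w),round(h),"ang",round(a,1),"z",p[:,2].mean().round(4),"x",p[:,0].min().round(3),p[:,0].max().round(3),"y",p[:,1].min().round(3),p[:,1].max().round(3),"hue",np.median(q[:,0]) if len(q) else None)
E
python3 - <<'E'
from cart import *
cartons("wrist","w6"); cartons("top","t6")
# rack
z=np.load("pics/top0.npz");I,D=z["I"],z["D"];P=cloud("top",D);H=cv2.cvtColor(I,cv2.COLOR_RGB2HSV)
R0=(P[...,0]>.4)&(P[...,0]<.56)&(P[...,1]<-.17)&(P[...,1]>-.34)
for n,m in(("bl",(H[...,0]>100)&(H[...,0]<130)&(H[...,1]>150)&R0),("or",(H[...,0]>5)&(H[...,0]<18)&(H[...,1]>150)&R0)):
    p=P[m]; A=np.c_[p[:,:2],np.ones(len(p))]; k=np.linalg.lstsq(A,p[:,2],rcond=None)[0]; print(n,p.mean(0),"slope",np.arctan(np.hypot(*k[:2])),"yaw",np.arctan2(-k[1],-k[0]),cv2.minAreaRect(p[:,:2].astype(np.float32)*1000), "z range",p[:,2].min(),p[:,2].max())
E
```

```text
w6 area 2937 rect 492.2 90.5 size 65 46 ang 2.0 z 0.0665 x 0.46 0.524 y 0.067 0.114 hue 12.0
w6 area 1225 rect 559.0 87.4 size 34 49 ang 88.6 z 0.0665 x 0.534 0.583 y 0.07 0.105 hue 110.0
w6 area 1318 rect 559.4 10.9 size 35 47 ang 88.6 z 0.0665 x 0.536 0.583 y -0.007 0.028 hue 13.0
t6 area 209 rect 577.9 2.3 size 44 46 ang 5.8 z 0.0655 x 0.556 0.601 y -0.022 0.025 hue 12.0
t6 area 171 rect 578.8 89.6 size 35 44 ang 0.9 z 0.0656 x 0.561 0.597 y 0.068 0.112 hue 110.0
bl [ 0.49110814 -0.21809288  0.09064824] slope 0.31789429045149176 yaw -0.12140526675094465 ((492.7476501464844, -217.845703125), (53.573978424072266, 104.38578796386719), 82.86575317382812) z range 0.0657306989048656 0.1112712909185567
or [ 0.4834158  -0.286221    0.09083373] slope 0.3168831880307257 yaw -0.15999626736941694 ((484.1480407714844, -286.248046875), (54.30044937133789, 105.37828826904297), 82.39413452148438) z range 0.06746099367192393 0.11133007348760504
```

```bash
python3 -m crank '[[0.6,30,-60,0,0.12],[0.6,30,-300,0,0.12],[0.6,30,-300,0,0.12],[0.6,30,-300,0,0.12],[0.6,30,-300,0,0.12],[0.6,30,-300,0,0.12],[0.6,30,-300,0,0.12],[0.6,30,-300,0,0.12],[0.6,30,-300,0,0.12],[0.6,30,-300,0,0.12],[0.6,30,-300,0,0.12],[0.6,30,-300,0,0.12]]'
python3 -m crank '[[0.6,0,0,0,0],[0.6,0,0,0,0],[0.6,0,0,0,0]]'
python3 - <<'E'
from h import *
st(); I,D=snap("wrist","w7");P=cloud("wrist",D);H=cv2.cvtColor(I,cv2.COLOR_RGB2HSV)
R0=(P[...,0]>.4)&(P[...,0]<.56)&(P[...,1]<-.17)&(P[...,1]>-.34)&(P[...,2]<.13)
for n,m in(("bl",(H[...,0]>100)&(H[...,0]<130)&(H[...,1]>150)&R0),("or",(H[...,0]>5)&(H[...,0]<18)&(H[...,1]>150)&R0)):
    p=P[m]; A=np.c_[p[:,:2],np.ones(len(p))]; k=np.linalg.lstsq(A,p[:,2],rcond=None)[0]; print(n,m.sum(),p.mean(0),"slope",np.arctan(np.hypot(*k[:2])),cv2.minAreaRect(p[:,:2].astype(np.float32)*1000), "z range",p[:,2].min(),p[:,2].max())
    for z in(.085,.091,.097,.105):
        q=p[abs(p[:,2]-z)<.0015]; print(z,len(q),q.mean(0).round(4),q[:,1].min().round(4),q[:,1].max().round(4))
E
```

```text
time: 9.42
tool_pos: [0.4526, -0.2517, 0.3888]
tool_rot: [3.141, 0.0, 3.024]
contact_force: [-0.3, -0.6, 0.1]
opening: 0.0731
grip_force: 0.0
time: 9.67
tool_pos: [0.4525, -0.2523, 0.3889]
tool_rot: [-3.142, 0.0, 3.023]
contact_force: [-0.8, -0.5, -0.4]
opening: 0.0732
grip_force: 0.0
t 9.6667 pos [ 0.4525 -0.2523  0.3889] rot [-3.142  0.     3.023] q [-0.66  0.34  1.57  0.    1.23 -2.11] F [-0.8 -0.5 -0.4] op 0.07321032150763185 0.0
bl 5232 [ 0.48723557 -0.21442669  0.09318633] slope 0.3120455180220877 ((490.5804748535156, -244.77774047851562), (117.80464935302734, 105.2830581665039), 83.59134674072266) z range 0.01953311603652197 0.11957015774728913
0.085 371 [ 0.5121 -0.2196  0.0851] -0.2439 -0.193
0.091 465 [ 0.494  -0.2148  0.0911] -0.2413 -0.1874
0.097 529 [ 0.4758 -0.2119  0.097 ] -0.2399 -0.1844
0.105 618 [ 0.4509 -0.2098  0.105 ] -0.2425 -0.1811
or 5536 [ 0.47957552 -0.28140482  0.09305402] slope 0.31276593320432067 ((485.59295654296875, -282.5475769042969), (56.09497833251953, 106.49401092529297), 82.86561584472656) z range 0.07242562311583178 0.10964347115091255
0.085 426 [ 0.5048 -0.2832  0.085 ] -0.3126 -0.2574
0.091 499 [ 0.4861 -0.2822  0.091 ] -0.3108 -0.2544
0.097 543 [ 0.4672 -0.28    0.097 ] -0.3077 -0.2518
0.105 639 [ 0.4427 -0.2772  0.105 ] -0.3045 -0.2491
```

View pics/w7.png

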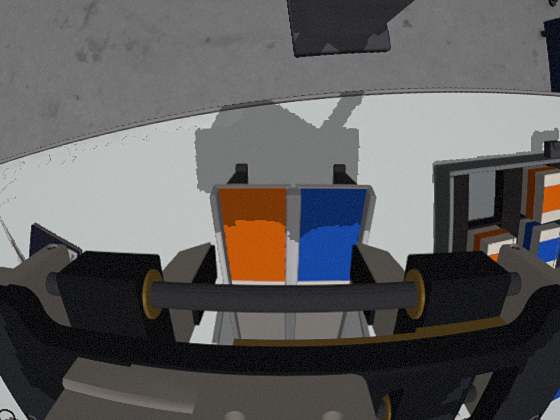

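```bash
python3 - <<'E'
from h import *
go([.492,.090,.14])
E
```

```text
shift [  1.4 344.8  89.9] grasp now [ 0.4524 -0.2525  0.2299]
```

```bash
python3 -m crank '[[0.5,0,100,0,-0.07],[0.5,1,345,60,-0.145],[0.5,1,345,60,-0.145],[0.5,1,345,60,-0.145],[0.5,1,345,60,-0.145],[0.5,1,345,60,-0.145],[0.5,1,345,60,-0.145],[0.5,1,345,60,-0.145],[0.5,1,345,60,-0.145],[0.5,1,345,60,-0.145],[0.5,1,345,60,-0.145],[0.5,1,345,60,-0.145]]'
python3 -m crank '[[0.5,0,0,0,0],[0.5,0,0,0,0],[0.5,0,0,0,0]]'
python3 - <<'E'
from cart import *
st(); cartons("wrist","w8"); go([.492,.0905,.052])
E
```

```text
time: 10.72
tool_pos: [0.4925, 0.089, 0.3289]
tool_rot: [-3.141, 0.0, -3.116]
contact_force: [-0.8, 0.5, 0.2]
opening: 0.069
grip_force: 0.0
time: 10.97
tool_pos: [0.4926, 0.0885, 0.329]
tool_rot: [-3.142, 0.001, -3.118]
contact_force: [-0.4, -0.4, 0.1]
opening: 0.0688
grip_force: 0.0
t 10.9667 pos [0.4926 0.0885 0.329 ] rot [-3.142e+00  1.000e-03 -3.118e+00] q [ 0.02  0.37  1.7  -0.    1.06 -1.57] F [-0.4 -0.4  0.1] op 0.06880493812089976 0.0
w8 area 4595 rect 492.2 90.4 size 64 46 ang 2.6 z 0.0667 x 0.459 0.525 y 0.067 0.114 hue 12.0
w8 area 1329 rect 545.5 93.7 size 22 46 ang 1.2 z 0.0663 x 0.535 0.557 y 0.071 0.117 hue 110.0
w8 area 599 rect 591.7 94.0 size 14 46 ang 1.5 z 0.0666 x 0.585 0.599 y 0.071 0.117 hue None
shift [  0.6   1.9 117.9] grasp now [0.4926 0.0886 0.1699]
```

```bash
python3 -m crank '[[0.5,0.5,1.5,40,0],[0.5,0.5,1.5,80,0],[0.5,0.5,1.5,110,0],[0.5,0.5,1.5,118,0],[0.5,0.5,1.5,118,0],[-1,0.5,1.5,118,0],[-1,0.5,1.5,118,0],[-1,0.5,1.5,118,0],[-1,0.5,1.5,118,0],[-1,0.5,1.5,118,0]]' 12
python3 -m crank '[[-1,0,0,-20,0],[-1,0,0,-55,0],[-1,0,0,-95,0],[-1,0,0,-130,0],[-1,0,0,-150,0],[-1,0,0,-150,0],[-1,0,0,-150,0]]'
python3 - <<'E'
from h import *
st();go([.485,-.2833,.091+.010+.046+.04])
E
```

```text
time: 11.85
tool_pos: [0.4925, 0.091, 0.2122]
tool_rot: [-3.142, 0.003, -3.116]
contact_force: [-1.4, -0.4, 7.8]
opening: 0.0462
grip_force: 12.0
time: 12.43
tool_pos: [0.4918, 0.0911, 0.3618]
tool_rot: [3.141, 0.003, -3.116]
contact_force: [-0.2, 1.0, -2.7]
opening: 0.046
grip_force: 12.0
t 12.4333 pos [0.4918 0.0911 0.3618] rot [ 3.141e+00  3.000e-03 -3.116e+00] q [ 0.03  0.34  1.66  0.    1.14 -1.57] F [-0.2  1.  -2.7] op 0.04596299339470021 11.994214206933975
shift [  16.7 -374.1   15.7] grasp now [0.4922 0.0911 0.2028]
```

```bash
python3 -m crank '[[-1,5,-30,-20,0.03],[-1,10,-70,-20,0.15],[-1,17,-374,-20,0.15],[-1,17,-374,-20,0.15],[-1,17,-374,-20,0.15],[-1,17,-374,-20,0.15],[-1,17,-374,-20,0.15],[-1,17,-374,-20,0.15],[-1,17,-374,-20,0.15],[-1,17,-374,-20,0.15],[-1,17,-374,-20,0.15],[-1,17,-374,-20,0.15]]'
python3 -m crank '[[-1,0,0,0,0],[-1,0,0,0,0],[-1,0,0,0,0]]'
python3 - <<'E'
from h import *
st(); go([.485,-.2833,.091+.010+.046+.03])
I,D=snap("wrist","w9");cv2.imwrite("pics/w9c.png",I[100:,:,::-1])
E
```

```text
time: 13.43
tool_pos: [0.484, -0.2833, 0.3787]
tool_rot: [3.139, -0.003, 3.015]
contact_force: [-0.5, -0.6, -0.8]
opening: 0.0458
grip_force: 12.0
time: 13.68
tool_pos: [0.4847, -0.2818, 0.3807]
tool_rot: [3.141, -0.0, 3.019]
contact_force: [-0.2, 0.2, -0.5]
opening: 0.0458
grip_force: 12.0
t 13.6833 pos [ 0.4847 -0.2818  0.3807] rot [ 3.141 -0.     3.019] q [-0.66  0.43  1.46  0.    1.25 -2.11] F [-0.2  0.2 -0.5] op 0.045820824149030964 11.994300931692123
shift [-0.6 -1.6 44.7] grasp now [ 0.4846 -0.2817  0.2217]
```

View pics/w9c.png

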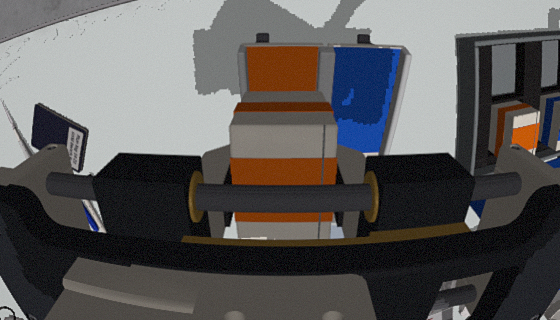

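```bash
python3 -m crank '[[-1,-0.5,-1,25,0],[-1,-0.5,-1,50,0],[-1,-0.5,-1,66,0],[-1,-0.5,-1,70,0],[-1,-0.5,-1,70,0],[-1,-0.5,-1,70,0]]' 12
python3 -m crank '[[-1,0,0,1,0],[-1,0,0,3,0],[-1,0,0,5,0],[-1,0,0,7,0],[-1,0,0,9,0],[-1,0,0,11,0],[-1,0,0,12,0],[-1,0,0,12,0]]' 5
```

```text
time: 14.23
tool_pos: [0.4852, -0.2842, 0.3116]
tool_rot: [-3.141, 0.001, 3.017]
contact_force: [0.9, -0.2, -0.5]
opening: 0.0461
grip_force: 12.0
time: 14.9
tool_pos: [0.4847, -0.2843, 0.2984]
tool_rot: [3.141, -0.0, 3.017]
contact_force: [2.2, -0.1, 2.2]
opening: 0.0458
grip_force: 5.0
```

```bash
python3 -m crank '[[-1,0,0,4,0],[-1,0,0,4,0],[0.06,0,0,4,0],[0.06,0,0,4,0],[0.2,0,0,4,0],[0.3,0,0,4,0],[0.3,0,0,4,0],[0.3,0,0,0,0],[0.3,0,0,-40,0],[0.3,0,0,-80,0],[0.3,0,0,-90,0],[0.3,0,0,-90,0]]' 3
python3 - <<'E'
from h import *
st();snap("wrist","w10");I,D=snap("scene","s10");P=cloud("scene",D)
a=cv2.resize(I[220:370,250:430],(540,450));cv2.imwrite("pics/s10c.png",a[:,:,::-1])
E
```

```text
time: 15.9
tool_pos: [0.4852, -0.2846, 0.393]
tool_rot: [-3.137, 0.007, 3.017]
contact_force: [-0.7, -0.4, 0.7]
opening: 0.0597
grip_force: 0.0
t 15.9 pos [ 0.4852 -0.2846  0.393 ] rot [-3.137  0.007  3.017] q [-0.67  0.42  1.44  0.    1.27 -2.11] F [-0.7 -0.4  0.7] op 0.059716949956101044 0.0
```

View pics/s10c.png

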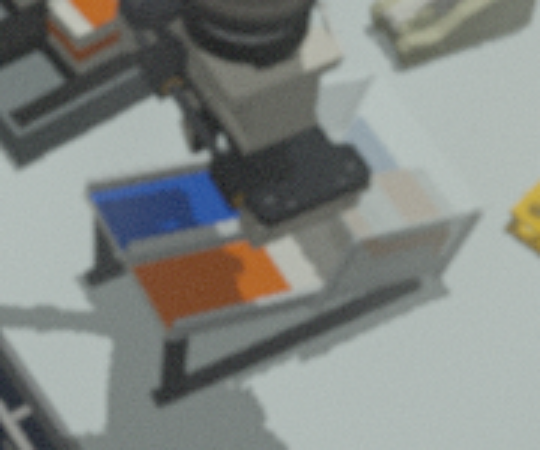

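Loading end is clear, carton's orange band shows under the clear roof (~400,225 in crop). Back to the case.

```bash
python3 -m crank '[[0.5,0,30,0,0],[0.5,-50,200,0,-0.15],[0.5,-36,296,0,-0.15],[0.5,-36,296,0,-0.15],[0.5,-36,296,0,-0.15],[0.5,-36,296,0,-0.15],[0.5,-36,296,0,-0.15],[0.5,-36,296,0,-0.15],[0.5,-36,296,0,-0.15],[0.5,-36,296,0,-0.15],[0.5,-36,296,0,-0.15],[0.5,-36,296,0,-0.15]]'
python3 -m crank '[[0.5,0,0,0,0],[0.5,0,0,0,0]]'
python3 - <<'E'
from cart import *
st(); cartons("wrist","w11"); go([.569,.003,.15])
E
```

```text
time: 17.0
tool_pos: [0.5571, 0.0036, 0.3879]
tool_rot: [-3.142, -0.002, -3.118]
contact_force: [-0.7, 0.2, -0.3]
opening: 0.0691
grip_force: 0.0
time: 17.17
tool_pos: [0.5572, 0.0037, 0.3886]
tool_rot: [3.142, -0.0, -3.118]
contact_force: [0.3, 0.1, 0.5]
opening: 0.0687
grip_force: 0.0
t 17.1667 pos [0.5572 0.0037 0.3886] rot [ 3.142 -0.    -3.118] q [-0.13  0.41  1.46 -0.    1.27 -1.73] F [0.3 0.1 0.5] op 0.06867662464104228 0.0
w11 area 3023 rect 569.3 4.8 size 65 47 ang 1.9 z 0.0668 x 0.536 0.602 y -0.019 0.029 hue 13.0
w11 area 2779 rect 566.9 93.9 size 64 47 ang 0.7 z 0.0667 x 0.535 0.599 y 0.07 0.117 hue 110.0
shift [-11.8  -1.2  79.7] grasp now [0.5572 0.0039 0.2297]
```

```bash
python3 -m crank '[[0.5,-12,0.5,40,0],[0.5,-12,0.5,80,0],[0.5,-12,0.5,120,0],[0.5,-12,0.5,155,0],[0.5,-12,0.5,174,0],[0.5,-12,0.5,178,0],[0.5,-12,0.5,178,0],[-1,-12,0.5,178,0],[-1,-12,0.5,178,0],[-1,-12,0.5,178,0],[-1,-12,0.5,178,0],[-1,-12,0.5,178,0]]' 12
python3 -m crank '[[-1,0,0,-20,0],[-1,0,0,-55,0],[-1,0,0,-95,0],[-1,0,0,-130,0],[-1,0,0,-170,0],[-1,0,0,-170,0],[-1,0,0,-170,0]]'
python3 - <<'E'
from h import *
st();go([.485,-.2833,.2217])
E
```

```text
time: 18.22
tool_pos: [0.5697, 0.0056, 0.2122]
tool_rot: [-3.141, 0.003, -3.116]
contact_force: [-2.2, -0.9, 6.2]
opening: 0.0458
grip_force: 12.0
time: 18.8
tool_pos: [0.5694, 0.0057, 0.3834]
tool_rot: [-3.141, 0.006, -3.116]
contact_force: [-0.6, 0.5, -1.6]
opening: 0.046
grip_force: 12.0
t 18.8 pos [0.5694 0.0057 0.3834] rot [-3.141  0.006 -3.116] q [-0.12  0.44  1.44  0.    1.26 -1.72] F [-0.6  0.5 -1.6] op 0.04595395145055331 11.999988108873367
shift [  92.6 -286.7    2.4] grasp now [0.5703 0.0056 0.2244]
```

```bash
python3 -m crank '[[-1,40,-20,0,0.05],[-1,80,-60,0,0.15],[-1,92.5,-287,2,0.15],[-1,92.5,-287,2,0.15],[-1,92.5,-287,2,0.15],[-1,92.5,-287,2,0.15],[-1,92.5,-287,2,0.15],[-1,92.5,-287,2,0.15],[-1,92.5,-287,2,0.15],[-1,92.5,-287,2,0.15],[-1,92.5,-287,2,0.15],[-1,92.5,-287,2,0.15]]'
python3 -m crank '[[-1,0,0,20,0],[-1,0,0,50,0],[-1,0,0,66,0],[-1,0,0,70,0],[-1,0,0,70,0],[-1,0,0,70,0]]'
python3 - <<'E'
from h import *
st();go([.485,-.2833,.1475])
E
```

```text
time: 19.8
tool_pos: [0.4841, -0.2823, 0.3779]
tool_rot: [3.14, -0.002, 3.018]
contact_force: [-0.4, -0.6, -1.5]
opening: 0.0459
grip_force: 12.0
time: 20.3
tool_pos: [0.4845, -0.2829, 0.3095]
tool_rot: [-3.141, 0.001, 3.018]
contact_force: [-0.0, -0.6, -0.2]
opening: 0.046
grip_force: 12.0
t 20.3 pos [ 0.4845 -0.2829  0.3095] rot [-3.141e+00  1.000e-03  3.018e+00] q [-0.67  0.5   1.56 -0.    1.09 -2.11] F [-0.  -0.6 -0.2] op 0.04602640778851355 11.999961286783218
shift [-0.5 -0.2  3. ] grasp now [ 0.4846 -0.283   0.1505]
```

```bash
python3 -m crank '[[-1,-0.5,-1,2,0],[-1,-0.5,-1,4,0],[-1,-0.5,-1,6,0],[-1,-0.5,-1,8,0],[-1,-0.5,-1,10,0],[-1,-0.5,-1,12,0],[-1,-0.5,-1,14,0],[-1,-0.5,-1,14,0]]' 5
python3 -m crank '[[0.06,0,0,0,0],[0.06,0,0,0,0],[0.2,0,0,0,0],[0.3,0,0,0,0],[0.3,0,0,0,0],[0.3,0,0,-4,0],[0.3,0,0,-40,0],[0.3,0,0,-80,0],[0.3,0,0,-90,0],[0.3,0,0,-90,0]]' 3
python3 -m crank '[[0.5,0,30,0,0],[0.5,-50,200,0,-0.14],[0.5,-33,386,0,-0.14],[0.5,-33,386,0,-0.14],[0.5,-33,386,0,-0.14],[0.5,-33,386,0,-0.14],[0.5,-33,386,0,-0.14],[0.5,-33,386,0,-0.14],[0.5,-33,386,0,-0.14],[0.5,-33,386,0,-0.14],[0.5,-33,386,0,-0.14],[0.5,-33,386,0,-0.14]]'
python3 -m crank '[[0.5,-1,0,0,0],[0.5,-1,0,0,0],[0.5,-1,0,0,0]]'
python3 - <<'E'
from cart import *
st(); cartons("wrist","w12"); go([.567,.094,.052]); I,D=snap("scene","s12");J,D=snap("top","t12")
a=cv2.resize(I[220:370,250:430],(540,450));b=cv2.resize(J[175:285,330:425],(259,300));c=np.zeros((450,799,3),np.uint8);c[:,:540]=a;c[:300,540:]=b;cv2.imwrite("pics/s12c.png",c[:,:,::-1])
E
```

```text
time: 20.97
tool_pos: [0.4844, -0.2847, 0.2945]
tool_rot: [-3.142, -0.0, 3.017]
contact_force: [1.9, -0.0, 1.5]
opening: 0.0459
grip_force: 5.0
time: 21.8
tool_pos: [0.4849, -0.2849, 0.3889]
tool_rot: [-3.137, 0.007, 3.017]
contact_force: [0.6, -0.1, -0.5]
opening: 0.0598
grip_force: 0.0
time: 22.8
tool_pos: [0.565, 0.0955, 0.3833]
tool_rot: [-3.141, -0.002, -3.123]
contact_force: [0.3, 0.2, -0.4]
opening: 0.0686
grip_force: 0.0
time: 23.05
tool_pos: [0.5662, 0.0929, 0.3845]
tool_rot: [-3.141, -0.0, -3.128]
contact_force: [0.7, 0.1, -0.8]
opening: 0.069
grip_force: 0.0
t 23.05 pos [0.5662 0.0929 0.3845] rot [-3.141 -0.    -3.128] q [ 0.03  0.45  1.42 -0.    1.28 -1.55] F [ 0.7  0.1 -0.8] op 0.06896809664828293 0.0
w12 area 3134 rect 565.5 97.1 size 64 46 ang 2.0 z 0.0669 x 0.534 0.597 y 0.074 0.121 hue 110.0
shift [ -0.8   1.1 173.6] grasp now [0.5662 0.0929 0.2256]
```

View pics/s12c.png

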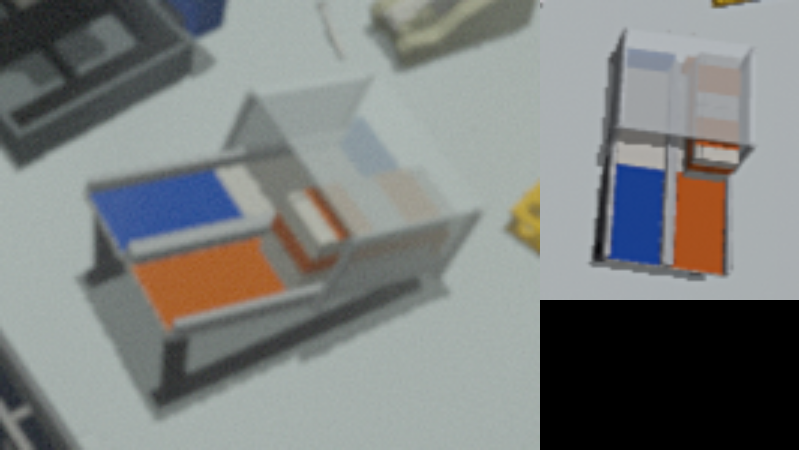

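Both orange cartons sit in their lane, the second (crop 315,225) against the first and protruding from the roof by the expected ~16 mm. Now the blue one.

```bash
python3 -m crank '[[0.35,0,2,40,0],[0.35,0,2,80,0],[0.35,0,2,120,0],[0.35,0,2,140,0],[0.35,0,2,155,0],[0.35,0,2,165,0],[0.35,0,2,173,0],[-1,0,2,173,0],[-1,0,2,173,0],[-1,0,2,173,0],[-1,0,2,173,0],[-1,0,2,173,0]]' 12
python3 -m crank '[[-1,0,0,-20,0],[-1,0,0,-55,0],[-1,0,0,-95,0],[-1,0,0,-130,0],[-1,0,0,-170,0],[-1,0,0,-170,0],[-1,0,0,-170,0]]'
python3 - <<'E'
from h import *
st();go([.493,-.2155,.2217])
E
```

```text
time: 24.2
tool_pos: [0.5666, 0.0963, 0.2129]
tool_rot: [3.142, 0.002, -3.126]
contact_force: [0.3, -0.2, 3.5]
opening: 0.0458
grip_force: 12.0
time: 24.78
tool_pos: [0.5663, 0.0964, 0.3847]
tool_rot: [3.141, 0.006, -3.126]
contact_force: [-0.4, 0.1, -1.7]
opening: 0.0459
grip_force: 12.0
t 24.7833 pos [0.5663 0.0964 0.3847] rot [ 3.141  0.006 -3.126] q [ 0.04  0.45  1.42  0.    1.27 -1.55] F [-0.4  0.1 -1.7] op 0.04585305419891591 11.986442059278488
shift [  79.1 -310.7    3.4] grasp now [0.5673 0.0964 0.2257]
```

```bash
python3 -m crank '[[-1,40,-20,0,0.05],[-1,70,-60,0,0.14],[-1,79,-310.5,3,0.14],[-1,79,-310.5,3,0.14],[-1,79,-310.5,3,0.14],[-1,79,-310.5,3,0.14],[-1,79,-310.5,3,0.14],[-1,79,-310.5,3,0.14],[-1,79,-310.5,3,0.14],[-1,79,-310.5,3,0.14],[-1,79,-310.5,3,0.14],[-1,79,-310.5,3,0.14]]'
python3 -m crank '[[-1,0,0,20,0],[-1,0,0,20,0],[-1,0,0,20,0],[-1,0,0,20,0]]'
python3 - <<'E'
from h import *
st();go([.493,-.2155,.1475]);I,D=snap("wrist","w13");H=cv2.cvtColor(I,cv2.COLOR_RGB2HSV)
bl=((H[...,0]>100)&(H[...,0]<130)&(H[...,1]>150))
for v in range(140,250,8):
    k=np.nonzero(bl[v,200:380])[0]+200; print(v,(k.min(),k.max(),len(k)) if len(k) else None,end=" ")
E
```

```text
time: 25.78
tool_pos: [0.4918, -0.2142, 0.3778]
tool_rot: [3.14, -0.002, 3.018]
contact_force: [-0.1, -0.0, -1.7]
opening: 0.0461
grip_force: 12.0
time: 26.12
tool_pos: [0.4922, -0.2144, 0.3592]
tool_rot: [3.141, 0.0, 3.018]
contact_force: [-0.0, 0.1, -1.0]
opening: 0.0457
grip_force: 12.0
t 26.1167 pos [ 0.4922 -0.2144  0.3592] rot [3.141 0.    3.018] q [-0.55  0.4   1.56  0.    1.18 -2.  ] F [-0.   0.1 -1. ] op 0.045732046264296014 11.986510008573532
shift [-0.9 -1.  52.7] grasp now [ 0.4922 -0.2144  0.2002]
140 None 148 None 156 (np.int64(244), np.int64(320), 77) 164 (np.int64(245), np.int64(320), 76) 172 (np.int64(245), np.int64(319), 75) 180 (np.int64(246), np.int64(319), 74) 188 (np.int64(247), np.int64(318), 72) 196 None 204 (np.int64(237), np.int64(329), 93) 212 None 220 None 228 None 236 None 244 None
```

```bash
python3 -m crank '[[-1,-0.5,-0.5,25,0],[-1,-0.5,-0.5,44,0],[-1,-0.5,-0.5,50,0],[-1,-0.5,-0.5,50,0],[-1,-0.5,-0.5,50,0]]'
python3 -m crank '[[-1,0,0,2,0],[-1,0,0,4,0],[-1,0,0,6,0],[-1,0,0,8,0],[-1,0,0,10,0],[-1,0,0,12,0],[-1,0,0,14,0],[-1,0,0,14,0]]' 5
python3 -m crank '[[0.06,0,0,0,0],[0.06,0,0,0,0],[0.2,0,0,0,0],[0.3,0,0,0,0],[0.3,0,0,0,0],[0.3,0,0,-4,0],[0.3,0,0,-40,0],[0.3,0,0,-80,0],[0.3,0,0,-100,0],[0.3,0,0,-120,0],[0.3,0,0,-120,0],[0.3,0,0,-120,0]]' 3
python3 - <<'E'
from h import *
st();go([.60,.047,.28])
E
```

```text
time: 26.58
tool_pos: [0.4926, -0.216, 0.3096]
tool_rot: [-3.141, 0.001, 3.017]
contact_force: [-0.5, -0.6, -1.1]
opening: 0.0458
grip_force: 12.0
time: 27.25
tool_pos: [0.4924, -0.216, 0.2946]
tool_rot: [-3.141, 0.0, 3.017]
contact_force: [2.6, -0.5, 1.9]
opening: 0.0462
grip_force: 5.0
time: 28.25
tool_pos: [0.4923, -0.2159, 0.4158]
tool_rot: [-3.141, 0.002, 3.017]
contact_force: [0.4, 0.1, 0.1]
opening: 0.0596
grip_force: 0.0
t 28.25 pos [ 0.4923 -0.2159  0.4158] rot [-3.141e+00  2.000e-03  3.017e+00] q [-0.56  0.36  1.47  0.    1.31 -2.  ] F [0.4 0.1 0.1] op 0.05959864267106038 0.0
shift [-73.8 274.4 -23.3] grasp now [ 0.4926 -0.2161  0.2568]
```

```bash
python3 -m crank '[[0.2,0,60,0,-0.1],[0.2,-64,274,6,-0.145],[0.2,-64,274,6,-0.145],[0.2,-64,274,6,-0.145],[0.2,-64,274,6,-0.145],[0.2,-64,274,6,-0.145],[0.2,-64,274,6,-0.145],[0.2,-64,274,6,-0.145],[0.2,-64,274,6,-0.145],[0.2,-64,274,6,-0.145],[0.2,-64,274,6,-0.145],[0.2,-64,274,6,-0.145]]'
python3 -m crank '[[0.2,0,0,0,0],[0.2,0,0,0,0]]'
python3 - <<'E'
from h import *
st(); I,D=snap("scene","s14");J,_=snap("top","t14"); W,WD=snap("wrist","w14"); 
P=cloud("wrist",WD); m=(W.max(2)<70)&(P[...,2]>.20)&(P[...,2]<.30)&(P[...,0]>.60)&(abs(P[...,1]-.047)<.03); print(m.sum(),np.nanmedian(P[m],0) if m.sum() else "")
PT=cloud("top",_); m=(J.max(2)<60)&(PT[...,2]>.22)&(PT[...,2]<.29)&(PT[...,0]>.60)&(PT[...,0]<.7)&(abs(PT[...,1]-.047)<.03); print("top",m.sum(),np.nanmedian(PT[m],0) if m.sum() else "",PT[m].min(0) if m.sum() else"",PT[m].max(0)if m.sum() else"")
a=cv2.resize(I[170:370,195:430],(529,450));b=cv2.resize(J[175:285,330:425],(259,300));w=cv2.resize(W[210:,150:430],(259,150))
c=np.zeros((450,788,3),np.uint8);c[:,:529]=a;c[:300,529:]=b;c[300:,529:]=w;cv2.imwrite("pics/s14c.png",c[:,:,::-1]); go([.654,.047,.248])
E
```

```text
time: 29.25
tool_pos: [0.5897, 0.0467, 0.4085]
tool_rot: [-3.142, -0.001, -3.123]
contact_force: [-0.0, -0.6, -0.2]
opening: 0.055
grip_force: 0.0
time: 29.42
tool_pos: [0.5899, 0.0471, 0.4089]
tool_rot: [-3.142, 0.0, -3.123]
contact_force: [-0.6, 0.4, -0.6]
opening: 0.0554
grip_force: 0.0
t 29.4167 pos [0.5899 0.0471 0.4089] rot [-3.142  0.    -3.123] q [-0.05  0.46  1.32  0.    1.35 -1.64] F [-0.6  0.4 -0.6] op 0.055416447218936696 0.0
199 [0.64783694 0.0497648  0.22411684]
top 0   
shift [-64.   -1.8   1.9] grasp now [0.59   0.0476 0.2499]
```

View pics/s14c.png

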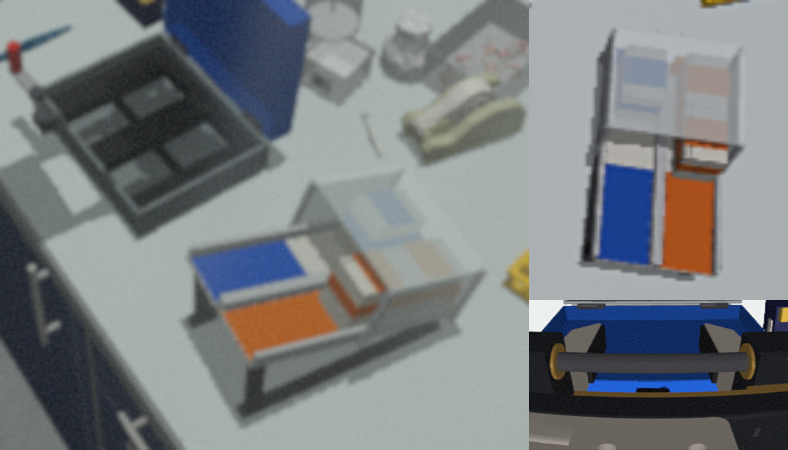

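Case is empty; blue carton lies at the blue stop (crop top-right 642,75), orange pair behind each other. Regrip the tongue.

```bash
python3 -m crank '[[0.2,-25,0,2,0],[0.2,-45,0.5,2,0],[0.2,-60,0.5,2,0],[0.2,-63,0.5,2,0],[0.2,-63,0.5,2,0],[0.2,-63,0.5,2,0],[-1,-63,0.5,2,0],[-1,-63,0.5,2,0],[-1,-63,0.5,2,0],[-1,-63,0.5,2,0],[-1,-63,0.5,2,0],[-1,-63,0.5,2,0]]' 15
```

```text
time: 30.57
tool_pos: [0.6528, 0.0492, 0.407]
tool_rot: [-3.14, 0.0, -3.122]
contact_force: [-1.7, -4.4, 1.5]
opening: 0.024
grip_force: 15.0
```

```bash
python3 -m crank '[[-1,7,0,-2,0],[-1,17,0,-3,0],[-1,27.5,0,-3,0],[-1,38,0,-3,0],[-1,48,0,-2,0],[-1,58,0,-1,0],[-1,68,0,1,0],[-1,78,0,3,0],[-1,88,0,6,0],[-1,107,0,13,0],[-1,126,0,22,0],[-1,126,0,22,0]]' 20
```

```text
time: 31.57
tool_pos: [0.5237, 0.0461, 0.3842]
tool_rot: [-3.139, -0.004, -3.121]
contact_force: [-1.0, -7.9, 4.1]
opening: 0.0239
grip_force: 20.0
```

```bash
python3 -m crank '[[-1,8,-0.5,5,0],[-1,17,-1,10.5,0],[-1,25,-1,17,0],[-1,33.5,-1,23,0],[-1,48.5,-1,36.5,0],[-1,62,-1,52,0],[-1,74,-1,68.5,0],[-1,84,-1,86.5,0],[-1,92.5,-1,105,0],[-1,96,-1,115,0],[-1,96,-1,115,0]]' 20
```

```text
time: 32.48
tool_pos: [0.4284, 0.0435, 0.2679]
tool_rot: [-3.14, -0.007, -3.121]
contact_force: [-6.7, -10.8, 2.3]
opening: 0.0239
grip_force: 20.0
```

```bash
python3 -m crank '[[-1,2,-0.5,8,0],[-1,4,-1,16,0],[-1,5.5,-1,24,0],[-1,7,-1,32,0],[-1,7.5,-1,38,0],[-1,8,-1,42,0],[-1,8,-1,45,0],[-1,8.5,-1,47,0],[-1,8.5,-1,48,0],[-1,8.5,-1,49,0],[-1,8.5,-1,50,0],[-1,8.5,-1,50,0]]' 20
```

```text
time: 33.48
tool_pos: [0.4194, 0.0429, 0.2188]
tool_rot: [-3.141, -0.009, -3.121]
contact_force: [-10.7, -7.1, 1.0]
opening: 0.0238
grip_force: 20.0
```

```bash
python3 -m crank '[[-1,0,0,3,0],[-1,0,0,3,0],[0,0,0,3,0],[0.2,0,0,0,0],[0.2,0,0,0,0],[0.2,0,0,-30,0],[0.2,0,0,-70,0],[0.2,0,0,-106,0],[0.2,0,0,-106,0],[0.2,0,0,-106,0],[0.2,0,0,-106,0]]' 20
python3 - <<'E'
from h import *
st(); I,D=snap("wrist","w15");P=cloud("wrist",D);H=cv2.cvtColor(I,cv2.COLOR_RGB2HSV)
red=(((H[...,0]<5)|(H[...,0]>172))&(H[...,1]>150))&(P[...,2]>.121)&(P[...,2]<.13)
print("pin",red.sum(),P[red].mean(0).round(4))
m=(I.max(2)<70)&(abs(P[...,2]-.066)<.006)&(P[...,0]>.395)&(P[...,0]<.445)&(abs(P[...,1]-.045)<.025)
p=P[m];print("tongue",m.sum(),p.mean(0),p.min(0),p.max(0))
b=(H[...,0]>100)&(H[...,0]<130)&(H[...,1]>150)&(P[...,0]>.46)&(P[...,0]<.62); print("lid",P[b].mean(0),P[b][:,2].min(),P[b][:,2].max())
go([.429,.1575,.17])
E
```

```text
time: 34.4
tool_pos: [0.4222, 0.0432, 0.3257]
tool_rot: [3.141, 0.001, -3.121]
contact_force: [0.5, -0.5, -0.8]
opening: 0.055
grip_force: 0.0
t 34.4 pos [0.4222 0.0432 0.3257] rot [ 3.141e+00  1.000e-03 -3.121e+00] q [-0.08  0.25  1.9   0.    0.99 -1.67] F [ 0.5 -0.5 -0.8] op 0.05502089691257489 0.0
pin 182 [0.4241 0.1569 0.1235]
tongue 1626 [0.42257527 0.04348811 0.06563511] [0.40139191 0.03174677 0.06001981] [0.44499066 0.05616438 0.06804688]
lid [0.50001654 0.04416957 0.07464903] 7.56276423980462e-05 0.10192129389918952
shift [ -9.4 114.1  -4. ] grasp now [0.4219 0.0433 0.166 ]
```

```bash
python3 -m crank '[[0.2,-10,40,-4,0],[0.2,-10,80,-4,0],[0.2,-10,114,-4,0],[0.2,-10,114,-4,0],[0.2,-10,114,20,0],[0.2,-10,114,50,0],[0.2,-10,114,58,0],[0.2,-10,114,58,0],[-1,-10,114,58,0],[-1,-10,114,58,0],[-1,-10,114,58,0],[-1,-10,114,58,0]]' 12
python3 -m crank '[[-1,0,0,0,0],[-1,0,0,0,0]]' 12
```

```text
time: 35.45
tool_pos: [0.4305, 0.1571, 0.2687]
tool_rot: [3.141, 0.002, -3.122]
contact_force: [-0.1, -0.0, 0.4]
opening: 0.0326
grip_force: 0.0
time: 35.62
tool_pos: [0.4303, 0.1572, 0.2682]
tool_rot: [3.141, 0.001, -3.122]
contact_force: [0.2, -0.4, 0.2]
opening: 0.0198
grip_force: 0.0
```

```bash
python3 -m crank '[[-1,0,0,0,0],[-1,0,0,0,0],[-1,-11.6,-1.5,0,0],[-1,-22.4,-6,0,0],[-1,-32,-13.2,0,0],[-1,-39,-22.4,0,0],[-1,-43.5,-33.4,0,0],[-1,-45,-40,0,0],[-1,-45,-45,0,0],[-1,-45,-48,0,0],[-1,-45,-48,0,0],[-1,-45,-48,0,0]]' 12
```

```text
time: 36.62
tool_pos: [0.4779, 0.1124, 0.2689]
tool_rot: [3.136, 0.008, -3.123]
contact_force: [7.5, 19.8, 0.0]
opening: 0.0158
grip_force: 12.0
```

```bash
python3 -m crank '[[-0.4,0,2,0,0],[0.1,0,3,0,0],[0.1,0,3,0,0],[0.1,0,3,0,0],[0.1,0,3,-40,0],[0.1,0,3,-80,0],[0.1,60,3,-110,0],[0.1,60,3,-110,0],[0.1,60,3,-110,0],[0.1,60,3,-110,0],[0.1,60,3,-110,0]]'
python3 - <<'E'
from h import *
st(); I,D=snap("scene","s16");J,_=snap("top","t16");W,WD=snap("wrist","w16");P=cloud("wrist",WD);H=cv2.cvtColor(W,cv2.COLOR_RGB2HSV)
red=(((H[...,0]<5)|(H[...,0]>172))&(H[...,1]>150))&(P[...,2]>.121)&(P[...,2]<.13)
print("pin",red.sum(),P[red].mean(0).round(4))
a=cv2.resize(I[150:370,145:430],(518,400));b=cv2.resize(J[175:285,330:425],(259,300))
c=np.zeros((400,777,3),np.uint8);c[:,:518]=a;c[:300,518:]=b;cv2.imwrite("pics/s16c.png",c[:,:,::-1])
E
```

```text
time: 37.53
tool_pos: [0.4165, 0.1117, 0.3776]
tool_rot: [-3.141, 0.0, -3.122]
contact_force: [-0.1, 0.0, -0.2]
opening: 0.0505
grip_force: 0.0
t 37.5333 pos [0.4165 0.1117 0.3776] rot [-3.141  0.    -3.122] q [ 0.08  0.2   1.81 -0.    1.14 -1.51] F [-0.1  0.  -0.2] op 0.05050939886004745 0.0
pin 131 [0.471  0.1146 0.1239]
```

View pics/s16c.png

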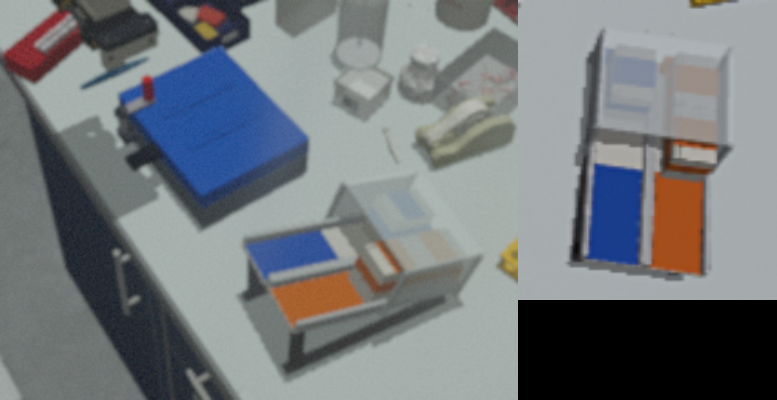

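View pics/w16.png

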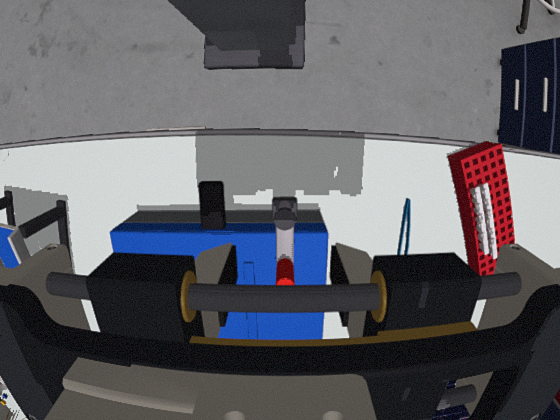

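The lid is shut, and the lever lies straight over it (pivot at 285,205, pin at 285,272). The cartons are resting in their lanes and the other items are untouched.

```bash
python3 -c "
from cell import ticket; print(ticket.hand_in())"
```

```text
the job is handed in; nothing more can be done
None
```

I handed the job in at 37.5 s of the 210 s allowed: all three cartons in the case are in their lanes (two orange, one blue), the lid is lowered and shut, and the latch is swung back fully over it; the hand-in returned no verdict.

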